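Scan the label of the tallest stored carton

ROBOT

A 7-joint arm with a two-finger parallel gripper is mounted at the origin on the work surface. World frame = base frame: x ahead of the robot, y to its left, z up, the work surface at z = 0. Lengths are in m, angles in rad, forces in N, time in s.
With the tool pointing down it reaches from about 0.4 to 0.85 m from the base axis. Payload 10.4 kg.
Tool frame: the origin (TCP) lies at the very end of the fingers, on their centre line; the grasp point (between the pads) lies 19 mm behind it; z points along the fingers, y is the line along which they close (so a half turn about z gives the same grasp; the last joint's range is limited). The gripper opens to 85 mm and grips with 20 to 120 N. Pads are 22 mm wide; open, the fingers measure 114 mm over their backs; the gripper's body (76 mm by 85 mm) begins 54 mm behind the grasp point. The pads swing forward as they close: fully open they stand 13 mm farther back than shut.
Start: joints at [1.162, 0.332, -0.065, 1.46, 0.022, 1.35, -0.088], TCP at [0.235, -0.579, 0.231] pointing down, gripper open.
Joint ranges: [-2.6, 2.6], [-0.5, 2.12], [-1.47, 1.34], [0.16, 2.42], [-1.27, 4.41], [0.06, 2.06], [-2.6, 2.6]. Speed limits (rad/s): [2.22, 2.22, 2.79, 2.79, 3.14, 3.14, 3.14].

INTERFACE

Orientations are given as a unit quaternion [x, y, z, w].
In Python, from workcell import * gives the robot as it stands. The module is installed in compiled form; this text tells all that it offers.
- The arm moves only by the tool carry_out, never from a script. Its argument "motion" is a list of rows, each an object with "xyz": the shift along the tool's x, y, z in m, a list of three; "angular": the turn, a rotation vector about the tool's x, y, z in degrees, a list of three. A call has 1 to 12 rows; each row is the pose to reach, as a shift and turn from the pose commanded when the call began, along the tool's axes at that moment; what a row does not reach only later rows make up. A row lasts 1/10 s, in which the tool goes at most 50 mm and 8.59 degrees, less where a joint would pass 70% of its speed; a pose out of reach is approached as far as the arm can. A call with a gripper value outside its range is refused whole. "hand" is the opening, from 0 (shut) to 1 (fully open), set as the call begins (left out, the last holds). The fingers move at their own pace and stop on an object; "grip_force" is the grip in N (left out, the last holds). Time passes only in rows, so rows that repeat a pose let the fingers close. It gives the time, the measured TCP pose, the force, the opening and the grip force at its end, in the units of the state.
- get_obs(): the state, without advancing time (a new reading comes with each control period).
- camera(name): name is "scene" or "side" or "wrist"; returns a dict with "img" (480x640x3 uint8, red, green, blue), "fx", "fy", "cx", "cy" (pixels), "extrinsics" (4x4, takes a point from camera to world coordinates). Camera axes: x right, y up, looking along -z (the intrinsics and any distortion apply to the point x, -y, -z); pixel columns grow to the right and rows downward; lengths in m; the calibration is good to about 2 mm. The wrist camera is an equidistant fisheye: a pixel r from the principal point sees the ray r / f radians off the axis. A picture is of the moment at which its call begins. There is no depth.
- hand_in(): hands the job in; it is judged then, once.
The state is a dict: "clock": time; "joint_pos": joint angles; "joint_velocities": joint speeds; "tau": joint torques, N m; "position": TCP position; "ee_rot": TCP orientation; "ft_force": force on the tool from outside, world axes, zero at the start; "torque": the same for the moment, N m; "grip_width": opening from 0.0 (shut) to 1.0 (fully open); "grasp_force": force on a finger pad.
Only numpy, scipy, OpenCV 4.12 (cv2) and the standard library are available. Lean on these libraries where they do the work, as an engineer would, in place of code of your own. Each camera call takes 0.05 s, during which the arm holds its last target. There are 200 camera calls.

TASK

Pick up the cordless label scanner from its rubber mat, aim it down at the middle of the barcode label on top of the tallest of the three cartons from about 10 cm away, with the wide window in line with the label's long side, and hold it steady for about two seconds so that it reads. Then lay the scanner back flat on the rubber mat, underside down, and let go. Do not shift the cartons, the mug or the tape roll.

Things in the scene. Friction and masses are not known exactly. Their poses are not given: they have to be found in the camera images.
- scanner: Cordless hand scanner, 176 mm long, 180 g, lying on the mat. Origin: on its flat underside, under the middle. x along the handle to the head, y across, z up. White handle: bar 34 mm wide (y), 34 mm high, x = -80 to +45 mm, underside at z = 0. Grey head at the +x end: block 50 x 70 (y) x 32 mm, nose bent up 30 degrees, x = +36 to +96 mm, top at z = 55 mm.
- scanner_grip (a point): Point in the scanner's handle where it balances well in the fingers: 15 mm behind the origin (x = -15 mm), 20 mm above the underside. Axes as the scanner's; the handle is 34 mm wide across y.
- scanner_window (a point): Centre of the dark reading window under the scanner's head, at x = +74, y = 0, z = +15 mm in the scanner's frame. Its z axis is the beam: it leaves forward and down, 30 degrees from straight down (direction 0.5, 0, -0.866 in the scanner's frame). Its y axis is the scan line, along the window's wide side (the scanner's y).
- mat: Black rubber mat fixed to the desk, 160 (own x) x 240 (own y) x 4 mm. Origin: centre of its underside, on the desk; its top is 4 mm above. The scanner starts on it.
- carton_tall: The tallest of three closed cardboard cartons, 130 (own x) x 150 (own y) x 150 mm high, about 2.2 kg, loose on the desk. Origin: centre of its underside.
- label_tall (a point): Centre of the white barcode label lying flat on top of the tallest carton, 150 mm above the desk. The label is 60 mm (own x) x 100 mm (own y, the long side), z up. The two other cartons carry labels just like it.
- carton_mid: Middle carton, 130 x 160 x 85 mm high, 1.6 kg, loose. Origin: centre of underside. Leave alone.
- carton_flat: Lowest carton, 125 x 160 x 55 mm high, 1.2 kg, loose. Origin: centre of underside. Leave alone.
- tape_roll: Roll of packing tape lying flat, 100 mm across, 48 mm high. Origin: centre of underside. Leave alone.
- mug: White mug, 80 mm across, 95 mm high, handle to one side. Origin: centre of underside. Leave alone.

How it is judged:
On the way:
1. the held scanner stays steady for 1 s, its beam within 20 mm of the tallest carton's label centre, 50-160 mm off, within 40 deg of square, scan line within 23 deg of the label's long side (x of label_tall in the frame of scanner_window between -0.02 and 0.02 m and y of label_tall in the frame of scanner_window between -0.025 and 0.025 m and z of label_tall in the frame of scanner_window between 0.05 and 0.16 m and angle between the z axis of scanner_window and the z axis of label_tall, either way round below 0.7 rad and angle between the y axis of scanner_window and the y axis of label_tall, either way round below 0.4 rad and linear speed of scanner below 0.02 m/s and angular speed of scanner below 0.2 rad/s and contact force between the fingers and scanner above 0.5 N), for 1 s.
At the end, for the whole second after the job is handed in: The scanner lies released and at rest on the rubber mat, underside down (within 9 degrees of level), its origin within 70 mm (mat's x) and 90 mm (mat's y) of the mat's centre; the three cartons stand within 20 mm of where they were (x of scanner in the frame of mat between -0.07 and 0.07 m and y of scanner in the frame of mat between -0.09 and 0.09 m and z of scanner in the frame of mat between 0 and 0.01 m and not (angle between scanner's own z axis and vertical above 0.15 rad) and contact force between scanner and mat above 0.3 N and linear speed of scanner below 0.02 m/s and distance of each of carton_tall, carton_mid, carton_flat from where it was at the start of the episode below 0.02 m); the robot touches nothing.
It fails at once if a carton is shifted by more than 20 mm (distance of any of carton_tall, carton_mid, carton_flat from where it was at the start of the episode above 0.02 m).
It fails at once if the tape roll or the mug is shifted by more than 30 mm (distance of any of tape_roll, mug from where it was at the start of the episode above 0.03 m).
It also fails if it takes over 48 s, if anything falls off the work surface, if the arm or the gripper's body presses on something with over 40 N, if the wrist force passes 120 N, or if a joint passes its speed limit or range.

## Working session

There is one attempt and no reset: what is moved stays moved. The work goes in short steps, Python scripts to look and compute and a tool call to move; the robot and the scene stay as the last step left them, time stands still between calls to the robot, and variables do not carry over. Pictures are saved under pics/ and viewed, at most 10 in all, crops included, and the job is handed in when it is done.

Besides the shell and the picture viewer there is one more tool, called after "Emit:" as name(argument=value, ...), one argument or row to a line, values as JSON. carry_out: Moves the arm, as the interface text tells. Its arguments: {"type":"object","properties":{"motion":{"type":"array"},"hand":{"type":"number"},"grip_force":{"type":"number"}},"required":["motion"]}

```bash
mkdir -p pics
cat > h.py <<'E'
from workcell import *
import numpy as np, cv2
from scipy.spatial.transform import Rotation as R
def ray(c,u,v):
    d=np.array([(u-c["cx"])/c["fx"],-(v-c["cy"])/c["fy"],-1.]); E=np.array(c["extrinsics"])
    return E[:3,3],E[:3,:3]@d
def onz(c,u,v,z):
    o,d=ray(c,u,v); return o+d*(z-o[2])/d[2]
def proj(c,p):
    E=np.array(c["extrinsics"]); q=E[:3,:3].T@(np.array(p)-E[:3,3])
    return c["cx"]+c["fx"]*q[0]/-q[2], c["cy"]-c["fy"]*q[1]/-q[2]
E
python3 - <<'E'
from h import *
import pickle
o=get_obs();print(o)
for n in("scene","side","wrist"):
    c=camera(n);cv2.imwrite(f"pics/{n}0.png",c["img"][:,:,::-1]);pickle.dump(c,open(n+"0.pkl","wb"))
    print(n,c["fx"],c["fy"],c["cx"],c["cy"],np.round(c["extrinsics"],3).tolist())
E
```

```text
{'clock': 0.0, 'joint_pos': array([ 1.16239999,  0.33289107, -0.06471847,  1.46094373,  0.02157421,
        1.3499035 , -0.08853963]), 'joint_velocities': array([ 8.79788741e-06, -1.98189285e-03, -8.56278775e-04, -2.61105394e-04,
       -2.21507933e-04, -7.78143025e-04,  1.09137741e-03]), 'tau': array([ 1.49615717e-04, -6.25445008e+01,  4.89232969e-02, -3.91606665e+01,
        1.59991969e-02,  9.91957553e-03, -9.03015177e-06]), 'position': array([ 0.23505565, -0.57870463,  0.23050283]), 'ee_rot': array([ 9.81453159e-01,  1.91700729e-01, -1.56829369e-04, -7.08541291e-04]), 'ft_force': array([ 0.36862823,  0.07474218, -0.6443443 ]), 'torque': array([ 0.01809609, -0.00566544, -0.00090086]), 'grasp_force': 0.0, 'grip_width': 1.0026502767744108}
scene 484.26785309104577 484.26785309104577 318.4602897004148 241.6033746047306 [[-0.85, -0.444, 0.284, 0.852], [0.527, -0.701, 0.482, 0.527], [-0.015, 0.559, 0.829, 1.002], [0.0, 0.0, 0.0, 1.0]]
side 474.02557537248964 474.02557537248964 322.6393755800075 244.5419461029309 [[-0.942, 0.236, -0.236, 0.34], [-0.334, -0.659, 0.674, 0.656], [0.003, 0.714, 0.7, 0.819], [0.0, 0.0, 0.0, 1.0]]
wrist 371.64829954431775 371.64829954431775 319.4972702489316 240.04388472594596 [[0.377, 0.892, 0.248, 0.297], [-0.926, 0.364, 0.1, -0.553], [-0.001, -0.267, 0.964, 0.373], [0.0, 0.0, 0.0, 1.0]]
```

View pics/scene0.png

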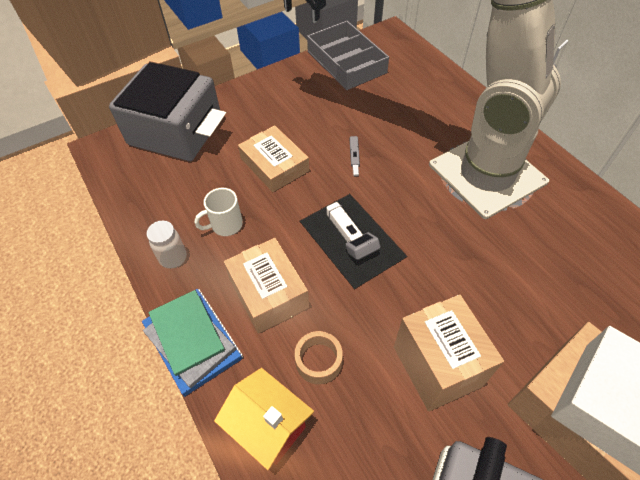

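View pics/side0.png

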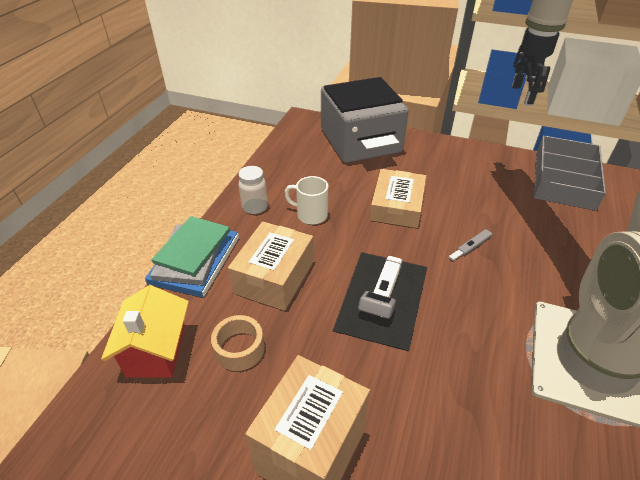

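The scene view shows the tall carton's label at about (452,339) and the scanner on the mat, with its handle at about (345,222) and its head at about (362,246). In the side view the same label is at (310,411), the handle at (388,275) and the head at (378,302).

```bash
cat > m.py <<'E'
from h import *
import pickle
def comp(mask,seed):
    n,l,s,ce=cv2.connectedComponentsWithStats(mask.astype(np.uint8),connectivity=8)
    d=[np.hypot(*(ce[i]-seed)) if s[i,4]>60 else 1e9 for i in range(1,n)]
    i=1+int(np.argmin(d)); pts=np.argwhere(l==i)[:,::-1]; return pts.astype(float),s[i]
def rect(c,pts,z):
    P=np.array([onz(c,u,v,z)[:2] for u,v in pts],np.float32)
    (x,y),(w,h),a=cv2.minAreaRect(P*1000)
    a=a if w>h else a+90
    return np.round([x,y,w,h,a],1)
S={"scene":dict(label=(452,339),handle=(345,222),mat=(352,240)),"side":dict(label=(310,411),handle=(392,272),mat=(382,300))}
for n in S:
    c=pickle.load(open(n+"0.pkl","rb")); im=c["img"]; f=im.astype(int); mn,mx=f.min(2),f.max(2)
    white=((mn>140)&(mx-mn<35)).astype(np.uint8)
    p,s=comp(cv2.morphologyEx(white,cv2.MORPH_CLOSE,np.ones((7,7))),S[n]["label"]);print(n,"label",s,rect(c,p,.15))
    p,s=comp(white,S[n]["handle"]);print("handle",s,rect(c,p,.038))
    dark=((mx<60)&(mx-mn<25)).astype(np.uint8)
    p,s=comp(cv2.morphologyEx(dark,cv2.MORPH_CLOSE,np.ones((5,5))),S[n]["mat"]);print("mat",s,rect(c,p,.004))
    for z,h in((.055,"flat"),(.085,"mid")): pass
s=pickle.load(open("scene0.pkl","rb"));d=pickle.load(open("side0.pkl","rb"))
a=s["img"][180:300,290:420][:,:,::-1];b=d["img"][240:360,330:460][:,:,::-1]
cv2.imwrite("pics/crop0.png",cv2.resize(np.hstack([a,b]),None,fx=3,fy=3,interpolation=cv2.INTER_CUBIC))
E
python3 m.py
```

```text
scene label [ 425  311   56   58 1654] [464.3 348.6 100.9  61.   81.1]
handle [327 202  36  39 583] [439.7 -54.1 120.6  42.8  88.4]
mat [ 300  195  106   94 3780] [435.  -18.  156.8 237.7  91.9]
side label [ 275  375   68   74 2599] [467.2 349.5 100.5  60.1  81.1]
handle [373 256  29  41 545] [435.  -53.3 119.5  35.3  88.5]
mat [ 334  264   92   87 2754] [433.5 -15.7 155.1 237.7  91.8]
```

View pics/crop0.png

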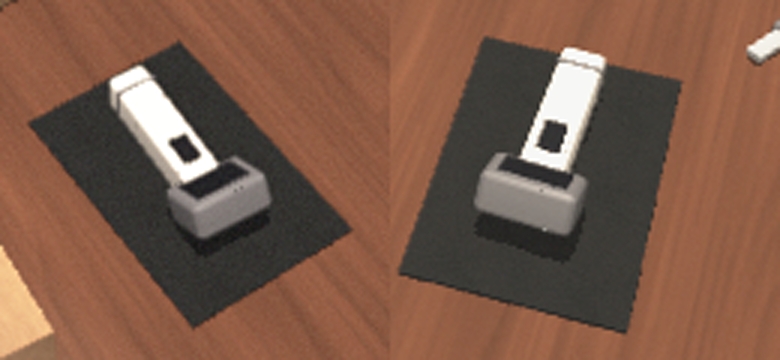

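```bash
cat >> h.py <<'E'
def goal(head,down=0):
    """tool rotation: scanner x axis = tool x, heading deg, nose-down deg; tool z = -scanner z"""
    return R.from_euler("z",head,degrees=True)*R.from_euler("y",down,degrees=True)*R.from_euler("x",180,degrees=True)
def rel(o,p,Rg):
    R0=R.from_quat(o["ee_rot"])
    return R0.inv().apply(np.array(p)-o["position"]), np.degrees((R0.inv()*Rg).as_rotvec())
E
python3 -c "
from h import *
o=get_obs();x,a=rel(o,[.4355,-.049,.15],goal(88.5))
np.set_printoptions(suppress=True,precision=4);print(x,a)"
```

```text
[ 0.385  -0.4154  0.0811] [ -0.0552  -0.0343 -66.3948]
```

Emit:
carry_out(
  motion=[
    {"xyz": [0.032,-0.035,0.007],"angular": [0,0,-5.5]},
    {"xyz": [0.064,-0.069,0.014],"angular": [0,0,-11]},
    {"xyz": [0.096,-0.104,0.02],"angular": [0,0,-16.6]},
    {"xyz": [0.128,-0.138,0.027],"angular": [0,0,-22]},
    {"xyz": [0.16,-0.173,0.034],"angular": [0,0,-27.7]},
    {"xyz": [0.192,-0.208,0.04],"angular": [0,0,-33.2]},
    {"xyz": [0.225,-0.242,0.047],"angular": [0,0,-38.7]},
    {"xyz": [0.257,-0.277,0.054],"angular": [0,0,-44.3]},
    {"xyz": [0.289,-0.312,0.061],"angular": [0,0,-49.8]},
    {"xyz": [0.321,-0.346,0.068],"angular": [0,0,-55.3]},
    {"xyz": [0.353,-0.381,0.074],"angular": [0,0,-60.9]},
    {"xyz": [0.385,-0.415,0.081],"angular": [0,0,-66.4]},
  ],
  hand=1,
)

```text
clock: 1.35
position: [0.436, -0.0479, 0.1503]
ee_rot: [0.715, 0.699, 0.0, 0.0]
ft_force: [1.5, -1.0, 0.2]
grip_width: 0.998
grasp_force: 0.0
```

```bash
python3 -c "
from h import *
c=camera('wrist');cv2.imwrite('pics/wrist1.png',c['img'][:,:,::-1])
o=get_obs();x,a=rel(o,[.4355,-.049,.008],goal(88.5))
np.set_printoptions(suppress=True,precision=4);print(o['position'],o['joint_pos'],x,a)
E=np.array(c['extrinsics'])
def pw(p):
    q=E[:3,:3].T@(np.array(p)-E[:3,3]);x,y,z=q[0],-q[1],-q[2];r=np.hypot(x,y);t=np.arctan2(r,z);return c['cx']+c['fx']*t*x/r,c['cy']+c['fy']*t*y/r
d=np.array([.026,1,0])
for l in(-.08,-.015,.036):print(l,[np.round(pw(np.array([.436+s,-.034,.038])+d*l),0) for s in(-.017,.017)])
"
```

```text
[ 0.4377 -0.0403  0.1497] [ 0.6403  0.0251 -0.6487  2.0016  0.0142  1.1185 -0.0232] [-0.009  -0.0024  0.1417] [ 0.0826 -0.1367  0.9987]
-0.08 [array([297., 320.]), array([341., 319.])]
-0.015 [array([296., 238.]), array([343., 237.])]
0.036 [array([295., 166.]), array([345., 165.])]
```

View pics/wrist1.png

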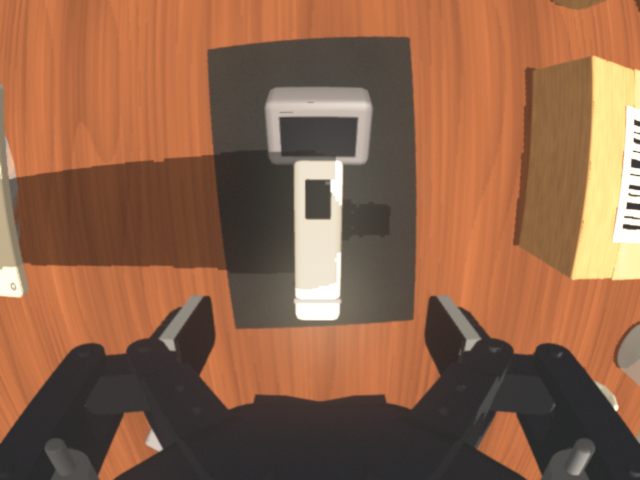

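The wrist view matches the prediction: the handle's rear end is at about (318,319) and its edges are at columns 294 and 342. I'll go down from the commanded pose.

Emit:
carry_out(
  motion=[
    {"xyz": [0,0,0]},
    {"xyz": [0,0,0.02]},
    {"xyz": [0,0,0.045]},
    {"xyz": [0,0,0.07]},
    {"xyz": [0,0,0.095]},
    {"xyz": [0,0,0.115]},
    {"xyz": [0,0,0.128]},
    {"xyz": [0,0,0.136]},
    {"xyz": [0,0,0.141]},
    {"xyz": [0,0,0.141]},
    {"xyz": [0,0,0.141]},
  ],
)

```text
validation failed for argument at $.mo...
```

Emit:
carry_out(
  motion=[
    {"xyz": [0,0,0]},
    {"xyz": [0,0,0]},
    {"xyz": [0,0,0]},
    {"xyz": [0,0,0]},
    {"xyz": [0,0,0]},
    {"xyz": [0,0,0]},
    {"xyz": [0,0,0]},
    {"xyz": [0,0,0]},
    {"xyz": [0,0,0]},
    {"xyz": [0,0,0]},
  ],
  hand=0,
  grip_force=50,
)

```text
validation failed for argument at $.mo...
```

Emit:
carry_out(
  motion=[
    {"xyz": [0,0,0],"angular": [0,0,0]},
    {"xyz": [0,0,0.02],"angular": [0,0,0]},
    {"xyz": [0,0,0.045],"angular": [0,0,0]},
    {"xyz": [0,0,0.07],"angular": [0,0,0]},
    {"xyz": [0,0,0.095],"angular": [0,0,0]},
    {"xyz": [0,0,0.115],"angular": [0,0,0]},
    {"xyz": [0,0,0.128],"angular": [0,0,0]},
    {"xyz": [0,0,0.136],"angular": [0,0,0]},
    {"xyz": [0,0,0.141],"angular": [0,0,0]},
    {"xyz": [0,0,0.141],"angular": [0,0,0]},
    {"xyz": [0,0,0.141],"angular": [0,0,0]},
  ],
)

```text
clock: 2.5
position: [0.4362, -0.0498, 0.0099]
ee_rot: [0.716, 0.698, 0.0, 0.0]
ft_force: [-0.1, -0.5, 0.5]
grip_width: 0.994
grasp_force: 0.0
```

Emit:
carry_out(
  motion=[
    {"xyz": [0,0,0],"angular": [0,0,0]},
    {"xyz": [0,0,0],"angular": [0,0,0]},
    {"xyz": [0,0,0],"angular": [0,0,0]},
    {"xyz": [0,0,0],"angular": [0,0,0]},
    {"xyz": [0,0,0],"angular": [0,0,0]},
    {"xyz": [0,0,0],"angular": [0,0,0]},
    {"xyz": [0,0,0],"angular": [0,0,0]},
    {"xyz": [0,0,0],"angular": [0,0,0]},
    {"xyz": [0,0,0],"angular": [0,0,0]},
    {"xyz": [0,0,0],"angular": [0,0,0]},
  ],
  hand=0,
  grip_force=50,
)

```text
clock: 3.5
position: [0.4361, -0.0498, 0.0097]
ee_rot: [0.716, 0.698, 0.0, 0.0]
ft_force: [-1.5, 0.0, 5.8]
grip_width: 0.387
grasp_force: 50.5
```

Emit:
carry_out(
  motion=[
    {"xyz": [0,0,-0.005],"angular": [0,0,0]},
    {"xyz": [0,0,-0.015],"angular": [0,0,0]},
    {"xyz": [0,0,-0.035],"angular": [0,0,0]},
    {"xyz": [0,0,-0.06],"angular": [0,0,0]},
    {"xyz": [0,0,-0.09],"angular": [0,0,0]},
    {"xyz": [0,0,-0.12],"angular": [0,0,0]},
    {"xyz": [0,0,-0.15],"angular": [0,0,0]},
    {"xyz": [0,0,-0.18],"angular": [0,0,0]},
    {"xyz": [0,0,-0.21],"angular": [0,0,0]},
    {"xyz": [0,0,-0.235],"angular": [0,0,0]},
    {"xyz": [0,0,-0.25],"angular": [0,0,0]},
    {"xyz": [0,0,-0.25],"angular": [0,0,0]},
  ],
)

```text
clock: 4.7
position: [0.4365, -0.0495, 0.2617]
ee_rot: [0.716, 0.698, 0.001, 0.002]
ft_force: [0.1, -1.1, -2.6]
grip_width: 0.386
grasp_force: 49.9
```

```bash
python3 -c "
from h import *
c=camera('side');cv2.imwrite('pics/side2.png',c['img'][:,:,::-1])
np.set_printoptions(suppress=True,precision=4)
o=get_obs();print(o['position'],o['grip_width'],o['grasp_force'])
L=np.array([.466,.349,.15])
for dn in(0,15):
  G=goal(171,dn);p=L-G.apply([.14,0,.0773]);x,a=rel(o,p,G);print(dn,p,x,a)
"
```

```text
[ 0.4359 -0.0495  0.26  ] 0.39262028505183494 49.89424645900726
0 [0.6043 0.3271 0.2273] [0.3808 0.1585 0.0328] [  0.0558   0.0973 -82.4763]
15 [0.5798 0.331  0.2609] [ 0.3841  0.134  -0.0009] [-10.7356 -12.2134 -81.9739]
```

View pics/side2.png

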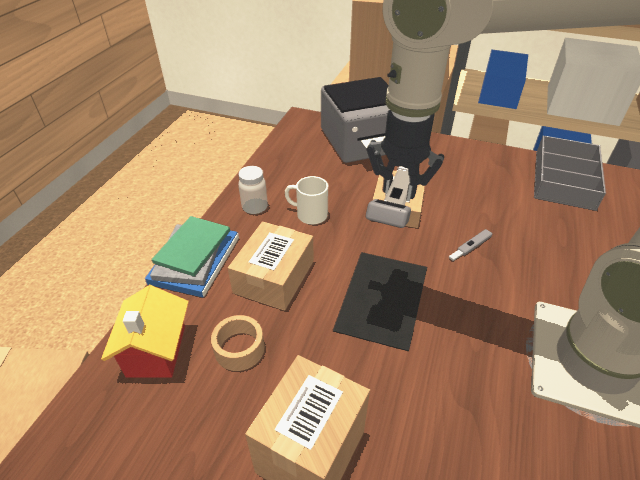

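The side view shows the scanner held and level, with its head at about (390,212) and the mat empty. Next I'll swing over to the label.

Emit:
carry_out(
  motion=[
    {"xyz": [0.011,0.004,0],"angular": [-0.3,-0.4,-2.5]},
    {"xyz": [0.035,0.012,0],"angular": [-1,-1.1,-7.4]},
    {"xyz": [0.058,0.02,0],"angular": [-1.6,-1.8,-12.3]},
    {"xyz": [0.084,0.029,0],"angular": [-2.4,-2.7,-18]},
    {"xyz": [0.111,0.039,0],"angular": [-3.1,-3.5,-23.8]},
    {"xyz": [0.138,0.048,0],"angular": [-3.9,-4.4,-29.5]},
    {"xyz": [0.165,0.058,0],"angular": [-4.6,-5.2,-35.3]},
    {"xyz": [0.192,0.067,0],"angular": [-5.4,-6.1,-41]},
    {"xyz": [0.219,0.076,0],"angular": [-6.1,-7,-46.7]},
    {"xyz": [0.246,0.086,0],"angular": [-6.9,-7.8,-52.5]},
    {"xyz": [0.269,0.094,0],"angular": [-7.5,-8.5,-57.4]},
    {"xyz": [0.288,0.1,0],"angular": [-8,-9.2,-61.5]},
  ],
)

```text
clock: 5.95
position: [0.5424, 0.2383, 0.258]
ee_rot: [0.252, 0.963, -0.008, 0.1]
ft_force: [-0.7, 0.0, -1.8]
grip_width: 0.389
grasp_force: 49.8
```

Emit:
carry_out(
  motion=[
    {"xyz": [0,0,0],"angular": [0,0,0]},
    {"xyz": [0,0,0],"angular": [0,0,0]},
    {"xyz": [0,0,0],"angular": [0,0,0]},
    {"xyz": [0,0,0],"angular": [0,0,0]},
  ],
)

```text
clock: 6.35
position: [0.5432, 0.2347, 0.2592]
ee_rot: [0.256, 0.961, -0.009, 0.101]
ft_force: [0.3, -0.9, -1.9]
grip_width: 0.387
grasp_force: 50.0
```

```bash
python3 -c "
from h import *
np.set_printoptions(suppress=True,precision=4)
o=get_obs();print(o['position'],o['joint_pos'],o['grasp_force'])
L=np.array([.466,.349,.15])
G=goal(171,15);p=L-G.apply([.14,0,.0773]);x,a=rel(o,p,G);print(p,x,a)
"
```

```text
[0.5432 0.2347 0.2592] [ 0.2355  0.2608 -0.95    1.609   0.4016  1.2919  0.2675] 50.00636279582977
[0.5798 0.331  0.2609] [ 0.0159  0.1017 -0.0014] [ -2.7947  -3.1519 -20.5621]
```

Emit:
carry_out(
  motion=[
    {"xyz": [0.001,0.008,0],"angular": [-0.2,-0.25,-1.6]},
    {"xyz": [0.003,0.022,0],"angular": [-0.6,-0.7,-4.5]},
    {"xyz": [0.006,0.04,-0.001],"angular": [-1.1,-1.3,-8.2]},
    {"xyz": [0.009,0.059,-0.001],"angular": [-1.6,-1.8,-12]},
    {"xyz": [0.012,0.077,-0.001],"angular": [-2.1,-2.4,-15.6]},
    {"xyz": [0.014,0.092,-0.001],"angular": [-2.5,-2.8,-18.5]},
    {"xyz": [0.016,0.101,-0.001],"angular": [-2.8,-3.1,-20.5]},
    {"xyz": [0.016,0.101,-0.001],"angular": [-2.8,-3.1,-20.5]},
    {"xyz": [0.016,0.101,-0.001],"angular": [-2.8,-3.1,-20.5]},
    {"xyz": [0.016,0.101,-0.001],"angular": [-2.8,-3.1,-20.5]},
  ],
)

```text
clock: 7.35
position: [0.5795, 0.3305, 0.2608]
ee_rot: [0.078, 0.988, -0.01, 0.13]
ft_force: [-0.3, 0.1, -1.8]
grip_width: 0.387
grasp_force: 50.1
```

```bash
python3 -c "
from h import *
np.set_printoptions(suppress=True,precision=4)
c=camera('scene');d=camera('side')
cv2.imwrite('pics/both3.png',np.hstack([c['img'][150:450,270:630],d['img'][180:480,200:560]])[:,:,::-1])
o=get_obs();p=o['position'];Rq=R.from_quat(o['ee_rot']);print(p,o['joint_velocities'].round(3))
L=np.array([.466,.349,.15]);G=goal(171,15);print(rel(o,L-G.apply([.14,0,.0773]),G))
w=p+Rq.apply([.09,0,-.0093]);print('label in beam', Rq.inv().apply(L-w), 'expect .05 0 .0866')
# scanner points: head top corners/ handle rear top, for check
for n,q in dict(rear=(-.08,0,.034),headL=(.07,.035,.05),headR=(.07,-.035,.05)).items():
  P=p+Rq.apply([q[0]+.016,-q[1],-(q[2]-.0057)])
  a=proj(c,P);b=proj(d,P);print(n,np.round([a[0]-270,a[1]-150,b[0]-200+360,b[1]-180]))
"
```

```text
[0.5795 0.3305 0.2609] [-0.001  0.001 -0.003  0.001  0.    -0.002  0.003]
(array([-0.0002,  0.0005,  0.    ]), array([ 0.024 , -0.0199, -0.0588]))
label in beam [0.0498 0.0003 0.0867] expect .05 0 .0866
rear [106. 189. 362. 121.]
headL [176. 144. 468. 155.]
headR [199. 180. 441. 196.]
```

View pics/both3.png

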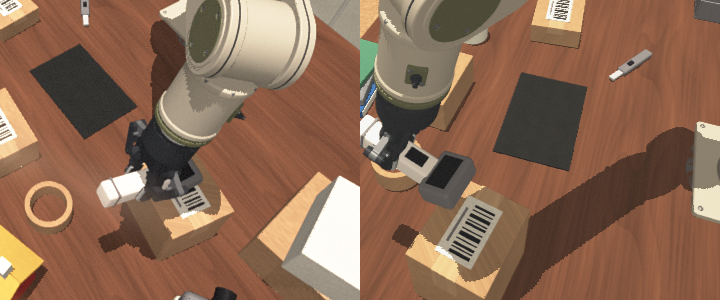

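The crops show the head over the label: the head is at (447,178) and the label at (470,235) in the side half, and the handle's rear end is at (103,190) in the scene half. Both agree with the predicted positions, so I'll hold here.

Emit:
carry_out(
  motion=[
    {"xyz": [0,0,0],"angular": [0,0,0]},
    {"xyz": [0,0,0],"angular": [0,0,0]},
    {"xyz": [0,0,0],"angular": [0,0,0]},
    {"xyz": [0,0,0],"angular": [0,0,0]},
    {"xyz": [0,0,0],"angular": [0,0,0]},
    {"xyz": [0,0,0],"angular": [0,0,0]},
    {"xyz": [0,0,0],"angular": [0,0,0]},
    {"xyz": [0,0,0],"angular": [0,0,0]},
    {"xyz": [0,0,0],"angular": [0,0,0]},
    {"xyz": [0,0,0],"angular": [0,0,0]},
    {"xyz": [0,0,0],"angular": [0,0,0]},
    {"xyz": [0,0,0],"angular": [0,0,0]},
  ],
)

```text
clock: 8.65
position: [0.5793, 0.3313, 0.2607]
ee_rot: [0.078, 0.988, -0.01, 0.13]
ft_force: [0.5, 0.2, -0.6]
grip_width: 0.39
grasp_force: 50.1
```

Emit:
carry_out(
  motion=[
    {"xyz": [0,0,0],"angular": [0,0,0]},
    {"xyz": [0,0,0],"angular": [0,0,0]},
    {"xyz": [0,0,0],"angular": [0,0,0]},
    {"xyz": [0,0,0],"angular": [0,0,0]},
    {"xyz": [0,0,0],"angular": [0,0,0]},
    {"xyz": [0,0,0],"angular": [0,0,0]},
    {"xyz": [0,0,0],"angular": [0,0,0]},
    {"xyz": [0,0,0],"angular": [0,0,0]},
    {"xyz": [0,0,0],"angular": [0,0,0]},
    {"xyz": [0,0,0],"angular": [0,0,0]},
    {"xyz": [0,0,0],"angular": [0,0,0]},
    {"xyz": [0,0,0],"angular": [0,0,0]},
  ],
)

```text
clock: 9.85
position: [0.5793, 0.3313, 0.2607]
ee_rot: [0.078, 0.988, -0.01, 0.13]
ft_force: [-0.4, -0.2, -1.9]
grip_width: 0.39
grasp_force: 50.1
```

```bash
python3 -c "
from h import *
np.set_printoptions(suppress=True,precision=4)
o=get_obs();print(o['position'],o['joint_pos'],o['grasp_force'])
print(rel(o,[.434,-.045,.26],goal(88.5)))
"
```

```text
[0.5793 0.3313 0.2607] [ 0.0485  0.4282 -0.9754  1.4644  0.5922  1.3184  0.4359] 50.101996064186096
(array([ 0.082 , -0.3943, -0.0216]), array([10.8125, 12.2296, 82.0157]))
```

Emit:
carry_out(
  motion=[
    {"xyz": [0.002,-0.012,-0.001],"angular": [0.3,0.4,2.5]},
    {"xyz": [0.007,-0.035,-0.002],"angular": [1,1.1,7.4]},
    {"xyz": [0.012,-0.059,-0.003],"angular": [1.6,1.8,12.3]},
    {"xyz": [0.018,-0.087,-0.005],"angular": [2.4,2.7,18]},
    {"xyz": [0.024,-0.114,-0.006],"angular": [3.1,3.5,23.8]},
    {"xyz": [0.03,-0.142,-0.008],"angular": [3.9,4.4,29.5]},
    {"xyz": [0.035,-0.17,-0.009],"angular": [4.6,5.2,35.3]},
    {"xyz": [0.041,-0.197,-0.011],"angular": [5.4,6.1,41]},
    {"xyz": [0.047,-0.225,-0.012],"angular": [6.2,7,46.7]},
    {"xyz": [0.052,-0.252,-0.014],"angular": [6.9,7.8,52.5]},
    {"xyz": [0.057,-0.276,-0.015],"angular": [7.6,8.6,57.4]},
    {"xyz": [0.062,-0.296,-0.016],"angular": [8.1,9.2,61.5]},
  ],
)

```text
clock: 11.05
position: [0.4691, 0.0471, 0.26]
ee_rot: [0.583, 0.812, -0.003, 0.035]
ft_force: [0.7, 0.1, -1.2]
grip_width: 0.39
grasp_force: 50.2
```

Emit:
carry_out(
  motion=[
    {"xyz": [0,0,0],"angular": [0,0,0]},
    {"xyz": [0,0,0],"angular": [0,0,0]},
    {"xyz": [0,0,0],"angular": [0,0,0]},
    {"xyz": [0,0,0],"angular": [0,0,0]},
  ],
)

```text
clock: 11.45
position: [0.4699, 0.0499, 0.2598]
ee_rot: [0.579, 0.814, -0.002, 0.035]
ft_force: [-0.5, -0.3, -2.1]
grip_width: 0.39
grasp_force: 50.1
```

```bash
python3 -c "
from h import *
np.set_printoptions(suppress=True,precision=4)
o=get_obs();print(o['position'],o['grasp_force'])
print(rel(o,[.434,-.045,.15],goal(88.5)))
"
```

```text
[0.4699 0.0499 0.2598] 50.12219846248627
(array([-0.0712, -0.0691,  0.1118]), array([ 2.6966,  3.0151, 20.6226]))
```

Emit:
carry_out(
  motion=[
    {"xyz": [-0.005,-0.005,0.008],"angular": [0.2,0.2,1.5]},
    {"xyz": [-0.014,-0.014,0.022],"angular": [0.5,0.6,4.1]},
    {"xyz": [-0.025,-0.024,0.039],"angular": [0.9,1,7.2]},
    {"xyz": [-0.037,-0.036,0.058],"angular": [1.4,1.6,10.7]},
    {"xyz": [-0.05,-0.048,0.078],"angular": [1.9,2.1,14.4]},
    {"xyz": [-0.06,-0.058,0.094],"angular": [2.3,2.5,17.4]},
    {"xyz": [-0.067,-0.065,0.105],"angular": [2.5,2.8,19.4]},
    {"xyz": [-0.071,-0.069,0.112],"angular": [2.7,3,20.6]},
    {"xyz": [-0.071,-0.069,0.112],"angular": [2.7,3,20.6]},
    {"xyz": [-0.071,-0.069,0.112],"angular": [2.7,3,20.6]},
  ],
)

```text
clock: 12.45
position: [0.4343, -0.0451, 0.1504]
ee_rot: [0.716, 0.698, 0.0, 0.0]
ft_force: [-0.2, 0.1, -0.8]
grip_width: 0.39
grasp_force: 50.2
```

```bash
python3 -c "
from h import *
np.set_printoptions(suppress=True,precision=4)
o=get_obs();print(o['position'],o['grasp_force'])
print(rel(o,[.434,-.045,.0105],goal(88.5)))
"
```

```text
[ 0.4343 -0.0451  0.1504] 50.18817186355591
(array([ 0.0002, -0.0004,  0.1399]), array([ 0.0482,  0.0229, -0.0099]))
```

Lowering slowly to just above the pick height.

Emit:
carry_out(
  motion=[
    {"xyz": [0,0,0.01],"angular": [0,0,0]},
    {"xyz": [0,0,0.03],"angular": [0,0,0]},
    {"xyz": [0,0,0.055],"angular": [0,0,0]},
    {"xyz": [0,0,0.08],"angular": [0,0,0]},
    {"xyz": [0,0,0.1],"angular": [0,0,0]},
    {"xyz": [0,0,0.115],"angular": [0,0,0]},
    {"xyz": [0,0,0.125],"angular": [0,0,0]},
    {"xyz": [0,0,0.131],"angular": [0,0,0]},
    {"xyz": [0,0,0.135],"angular": [0,0,0]},
    {"xyz": [0,0,0.138],"angular": [0,0,0]},
    {"xyz": [0,0,0.138],"angular": [0,0,0]},
    {"xyz": [0,0,0.138],"angular": [0,0,0]},
  ],
)

```text
clock: 13.65
position: [0.4341, -0.0458, 0.0122]
ee_rot: [0.717, 0.697, -0.0, 0.0]
ft_force: [-0.3, 0.2, -1.3]
grip_width: 0.388
grasp_force: 50.2
```

Emit:
carry_out(
  motion=[
    {"xyz": [0,0,0.001],"angular": [0,0,0]},
    {"xyz": [0,0,0.002],"angular": [0,0,0]},
    {"xyz": [0,0,0.0025],"angular": [0,0,0]},
    {"xyz": [0,0,0.0025],"angular": [0,0,0]},
    {"xyz": [0,0,0.0025],"angular": [0,0,0]},
  ],
)

```text
clock: 14.15
position: [0.4339, -0.0459, 0.0097]
ee_rot: [0.717, 0.697, -0.0, 0.0]
ft_force: [-2.5, 0.7, 5.1]
grip_width: 0.389
grasp_force: 50.9
```

Contact is about 6 N, so I'll release.

Emit:
carry_out(
  motion=[
    {"xyz": [0,0,0],"angular": [0,0,0]},
    {"xyz": [0,0,0],"angular": [0,0,0]},
    {"xyz": [0,0,0],"angular": [0,0,0]},
    {"xyz": [0,0,0],"angular": [0,0,0]},
    {"xyz": [0,0,0],"angular": [0,0,0]},
    {"xyz": [0,0,0],"angular": [0,0,0]},
    {"xyz": [0,0,0],"angular": [0,0,0]},
    {"xyz": [0,0,0],"angular": [0,0,0]},
  ],
  hand=1,
)

```text
clock: 14.95
position: [0.4337, -0.0458, 0.0094]
ee_rot: [0.717, 0.697, -0.0, 0.0]
ft_force: [-0.4, -0.1, 1.2]
grip_width: 0.997
grasp_force: 0.0
```

Emit:
carry_out(
  motion=[
    {"xyz": [0,0,-0.005],"angular": [0,0,0]},
    {"xyz": [0,0,-0.02],"angular": [0,0,0]},
    {"xyz": [0,0,-0.04],"angular": [0,0,0]},
    {"xyz": [0,0,-0.07],"angular": [0,0,0]},
    {"xyz": [0,0,-0.1],"angular": [0,0,0]},
    {"xyz": [0,0,-0.13],"angular": [0,0,0]},
    {"xyz": [0,0,-0.16],"angular": [0,0,0]},
    {"xyz": [0,0,-0.18],"angular": [0,0,0]},
    {"xyz": [0,0,-0.19],"angular": [0,0,0]},
    {"xyz": [0,0,-0.19],"angular": [0,0,0]},
    {"xyz": [0,0,-0.19],"angular": [0,0,0]},
  ],
)

```text
clock: 16.05
position: [0.4333, -0.0457, 0.1985]
ee_rot: [0.717, 0.697, -0.001, -0.0]
ft_force: [0.2, -0.4, -1.0]
grip_width: 1.0
grasp_force: 0.0
```

```bash
python3 -c "
from h import *
c=camera('wrist');d=camera('side')
cv2.imwrite('pics/end.png',np.hstack([cv2.resize(c['img'],(400,300)),cv2.resize(d['img'],(400,300))])[:,:,::-1])
o=get_obs();print(o['position'],o['grip_width'],o['clock'])"
```

```text
[ 0.43311528 -0.04560587  0.1981954 ] 0.9989303605548646 16.15
```

View pics/end.png

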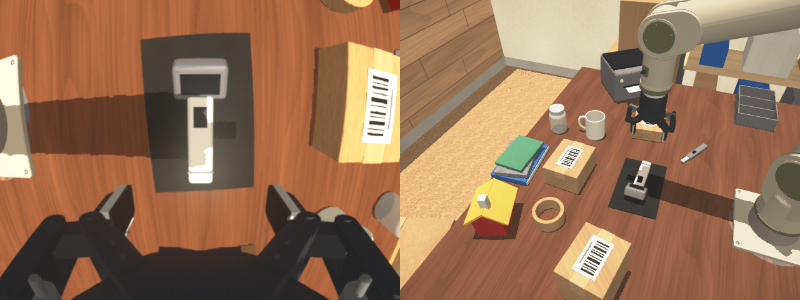

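The scanner lies flat on the mat, with its handle at about (200,140) in the wrist half. The gripper is clear and the cartons have not moved.

```bash
python3 -c "
from workcell import *
print(hand_in())"
```

```text
the job is handed in; nothing more can be done
None
```

I aimed the scanner at the tallest carton's label from about 10 cm and held it there for about 2.5 s. I then laid it flat back on the mat, let go and handed the job in; the hand-in gave no score, and the final picture showed the cartons, mug and tape roll still in place.

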